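# Set the bench-edge ratchet clamp up for round tube

### The arm

A 6-joint arm with a two-finger parallel gripper is mounted at the origin on the work surface. World frame = base frame: x ahead of the robot, y to its left, z up, the work surface at z = 0. Lengths are in m, angles in rad, forces in N, time in s.
With the tool pointing down it reaches from about 0.3 to 0.875 m from the base axis. Payload 6.4 kg.
Tool frame: the origin (TCP) lies at the very end of the fingers, on their centre line; the grasp point (between the pads) lies 19 mm behind it; z points along the fingers, y is the line along which they close (so a half turn about z gives the same grasp; the last joint's range is limited). The gripper opens to 88 mm and grips with 3 to 60 N. Pads are 18 mm wide; open, the fingers measure 123 mm over their backs; the gripper's body (75 mm by 187 mm) begins 45 mm behind the grasp point.
Start: joints at [1.069, 0.181, 1.607, -0, 1.354, -0.206], TCP at [0.168, 0.55, 0.204] pointing down, gripper open.
Joint ranges: [-2.99, 2.99], [-0.89, 2.07], [0.3, 2.58], [-1.14, 4.28], [0, 2.63], [-3.12, 3.12]. Speed limits (rad/s): [2.57, 2.57, 3.01, 3.14, 3.14, 3.14].

### API

Orientations are given as a rotation vector (axis times angle).
In Python, from plant import env gives the robot as it stands.
- The arm moves only by the shell command python3 -m jog 'ROWS' [FORCE]. ROWS is JSON, a list that holds one entry, the list of rows, each a list of 7 numbers: the shift along the tool's x, y, z in m, then the turn, a rotation vector about the tool's x, y, z in degrees, then the opening, from -1 (shut) to 1 (fully open). In form: [[[x, y, z, ax, ay, az, gripper], ...]]. A call has exactly 5 rows; each row shifts and turns the commanded pose from where the row before left it, along the tool's axes as they then stand; what a row does not reach is not made up. A row lasts 1/8 s, in which the tool goes at most 62.5 mm and 10.7 degrees, less where a joint would pass 70% of its speed; a pose out of reach is approached as far as the arm can. A call with a gripper value outside its range is refused whole. The fingers move at their own pace and stop on an object; FORCE is the grip in N (left out, the last holds). Time passes only in rows, so rows that do not move let the fingers close, or fill a call up. It gives the time, the measured TCP pose, the force, the opening and the grip force at its end, in the units of the state.
- env.observe(): the state, without advancing time (a new reading comes with each control period).
- env.get_image(name): name is "scene" or "top"; returns (picture, depth): 384x512x3 uint8, red, green, blue; 384x512 float32, m along the optical axis (not along the pixel's ray), 0 where there is no reading.
- env.camera_model(name): a dict with "camera_matrix" (3x3 intrinsics, pixels), "R" (3x3) and "t" (3): a world point X has camera coordinates R X + t. Camera axes: x right, y down, z forward; pixel columns grow to the right and rows downward; lengths in m; the calibration is good to about 2 mm. A picture is of the moment at which its call begins. camera_model takes no time and is no camera call.
- env.finish_job(): hands the job in; it is judged then, once.
The state is a dict: "time_s": time; "joint_positions": joint angles; "joint_vel": joint speeds; "tau": joint torques, N m; "eef_pos": TCP position; "ee_rot": TCP orientation; "contact_force": force on the tool from outside, world axes, zero at the start; "wrist_torque": the same for the moment, N m; "finger_gap": finger opening in m; "grip_force": force on a finger pad.
Only numpy, scipy, OpenCV 4.12 (cv2) and the standard library are available. Lean on these libraries where they do the work, as an engineer would, in place of code of your own. Each camera call takes 0.05 s, during which the arm holds its last target. There are 200 camera calls.

### The job

Get the bench clamp ready to take a round tube: swing the ratchet pawl up off the teeth and right over until it lies back by itself, then draw the toothed bar with its jaw back to the end of its travel. Lift the wooden jaw block out of its seat, turn it half round and seat it fully home again so that its vee faces the moving jaw. Leave the pawl laid back, and leave the other things on the bench where they are.

Things in the scene. Friction and masses are not known exactly. Their poses are not given: they have to be found in the camera images.
- clamp: Chrome bar clamp fixed on a narrow cedar shelf bench (board x -215 to 170, y -90 to 55, top at z 50, in this frame, mm). Origin on the table under the bar's centre line; x runs along the bar from the guide and pawl to the fixed jaw, y left of that, z up. The guide block: x -80 to -12, y -20 to 20, up to z 96; ears for the pawl's pin up to z 110 at x -72 to -52.
- seat (a point): Where the block's centre is when it is seated: in the clamp's frame x 120, y 0, z 93 mm, axes as the clamp's. The seat (fixed jaw) is an open-topped socket 44 mm (x) by 64 mm (y) inside, floor at z 58; walls: front lip (x 92 to 98) up to z 67, side cheeks (8 mm thick) up to z 76, back wall (x 142 to 152) up to z 84.
- pawl (a joint): Pawl lever angle, rad: 0 = claw down on the bar (up to 0.15 when it rests on a tooth); grows as the lever is lifted and swung over to the clamp's -x side, stop at 2.05. It turns freely: let go below about 1.1 it falls back on the teeth, above about 1.4 it falls over onto its rear stop. While it is down the bar cannot be drawn back, but for up to 12 mm of slack.
- pawl_pin (a point): Middle of the pawl's hinge pin, whose line is parallel to the clamp's y: in the clamp's frame x -62, y 0, z 102 mm.
- pawl_knob (a point): Centre of the red knob at the end of the steel pawl lever: a cylinder 22 mm in diameter, 18 mm long, axis (18 mm grip width) along the clamp's y; 72.6 mm from the hinge line. In the clamp's frame: pawl at 0: x 5, z 130 mm (22.7 degrees above level, seen from the pin); laid back at 2.05: about x -118, z 149 mm.
- bar (a joint): Toothed bar with the moving jaw: how far it is drawn back (towards the clamp's -x), m. 0 = jaw 2 mm from the seated block, 0.085 = end of its travel. Drag about 3 N; it stays where it is left. With the pawl down it can be pushed forward but not drawn back.
- jaw (a point): Centre of the moving jaw, a steel block with a black rubber face on the front end of the bar: 22 mm along the clamp's x, 50 mm along its y (the grip width), from z 70 to z 112 mm above the table; this point is at z 95. At bar value d (mm) it is at x = 87 - d, y 0 in the clamp's frame.
- block_mid (a point): Centre, half-way up, of the loose beech jaw block: 40 (its x) by 60 (its y) by 70 mm tall, 0.1 to 0.23 kg, lowest 8 mm tapered in by 3 mm all round. Its x axis points out of the face with the upright vee groove (36 mm wide, 18 deep); the other face is flat, lined with cork, and faces the moving jaw at the start. 2 mm play all round in the seat; top at z 128 mm when seated. Can be gripped across either width.
- block_vee (a point): Middle of the block's vee face (on the plane of the face, 20 mm along the block's x from its centre).
- screwdriver: Bystander: blue screwdriver, 190 mm long, 26 mm thick, lying on the cedar board alongside the clamp, on the clamp's -y side. Origin under its middle.
- mug: Bystander: white ceramic mug, 76 mm in diameter, 95 mm tall, with a handle. Origin under its base.
- dish: Bystander: round magnetic steel parts dish, 96 mm in diameter, 30 mm tall. Origin under its base.
- oil: Bystander: amber bottle, 64 mm in diameter, 165 mm tall. Origin under its base.
- tape: Bystander: yellow roll of tape, 92 mm in diameter, 48 mm tall. Origin under its centre.
- square: Bystander: slim aluminium square lying flat, legs 130 and 96 mm, 6 mm thick. Origin under the middle of the long leg.
Mind the look-alikes: they are no part of the job. Leave any orange or purple look-alike of the part that bears block_mid alone.

How it is judged:
On the way, in this order (a step that is already met when the one before it is completed fails the run):
1. the pawl is swung up off the teeth and over, past upright (value of joint pawl above 1.7 rad), for 0.2 s.
2. with the pawl laid back, the bar is drawn back to the end of its travel (value of joint pawl above 1.7 rad and value of joint bar above 0.077 m), for 0.2 s.
At the end, for the whole second after the job is handed in: The pawl lies back past upright (over 1.7 rad); the bar is within 8 mm of the end of its travel (over 0.077 m); the block stands at rest in its seat, within 4.5 mm of the seat's centre, within 4 mm of its full depth, upright within 0.07 rad and square within 0.14 rad, its vee facing the moving jaw (all of step 2 and x of block_mid in the frame of clamp between 0.1155 and 0.1245 m and y of block_mid in the frame of clamp between -0.0045 and 0.0045 m and z of block_mid in the frame of clamp between 0.089 and 0.0965 m and x of block_vee in the frame of clamp below 0.108 m and angle between block_mid's own z axis and vertical below 0.07 rad and angle between the x axis of block_mid and the x axis of clamp, either way round below 0.14 rad); the robot touches nothing.
It fails at once if the screwdriver, mug, dish, bottle, tape or square is moved by more than 30 mm (distance of any of screwdriver, mug, dish, oil, tape, square from where it was at the start of the episode above 0.03 m).
It fails at once if the mug, dish, bottle or tape is knocked over (angle between any of mug, dish, oil, tape's own z axis and vertical above 0.6 rad).
It also fails if it takes over 58 s, if anything falls off the work surface, if the arm or the gripper's body presses on something with over 40 N, if the wrist force passes 120 N, or if a joint passes its speed limit or range.

## Working session

There is one attempt and no reset: what is moved stays moved. The work goes in short steps, Python scripts to look and compute and a shell command to move; the robot and the scene stay as the last step left them, time stands still between calls to the robot, and variables do not carry over. Pictures are saved under pics/ and viewed, at most 10 in all, crops included, and the job is handed in when it is done.

```bash
ls; mkdir -p pics; python3 - <<'E'
from plant import env
import cv2,numpy as np
for n in("scene","top"):
    p,d=env.get_image(n); np.savez(f"pics/{n}0.npz",p=p,d=d); cv2.imwrite(f"pics/{n}0.png",p[:,:,::-1])
    m=env.camera_model(n); print(n,m["camera_matrix"],m["R"],m["t"])
s=env.observe();print(s["time_s"],s["eef_pos"],s["ee_rot"],s["finger_gap"])
E
```

```text
pics
scene [[376.16417601   0.         260.5814217 ]
 [  0.         376.16417601 190.92690792]
 [  0.           0.           1.        ]] [[ 0.56222692  0.82698069  0.00195491]
 [ 0.67561884 -0.45795702 -0.57776687]
 [-0.47690678  0.32615686 -0.8161995 ]] [-0.33135969 -0.3111234   1.21417168]
top [[488.14771078   0.         258.60930369]
 [  0.         488.14771078 193.0069164 ]
 [  0.           0.           1.        ]] [[-0.0421614  -0.99911008 -0.00121333]
 [-0.97920366  0.04156253 -0.1985768 ]
 [ 0.19845051 -0.00718418 -0.98008458]] [0.02659809 0.56311221 1.12393083]
0.1 [0.16734619 0.54958493 0.20283394] [-4.62897597e-01 -3.10677608e+00  2.22337197e-03] 0.08820555889282754
```

View pics/scene0.png

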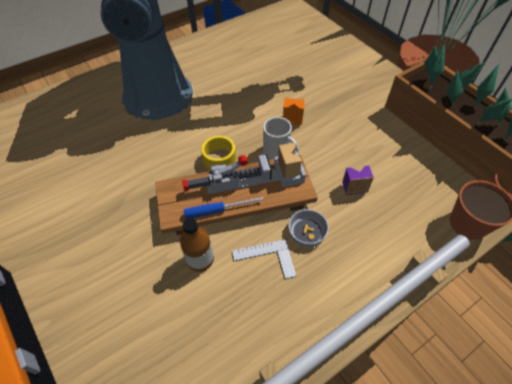

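View pics/top0.png

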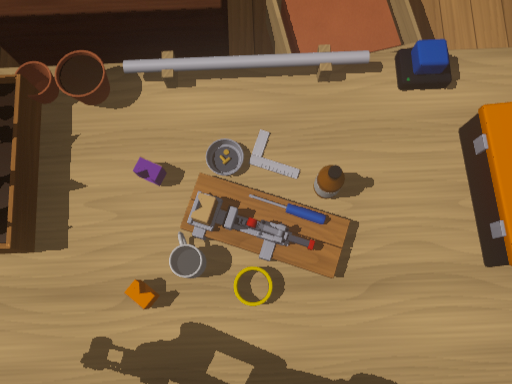

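Candidates for the block: the beech one, top (205,208) and scene (290,158), with a cedar board under it; the orange look-alike, top (141,294) and scene (293,110); the purple one, top (150,171) and scene (357,180). I choose the beech block in the clamp. Candidates for the pawl knob: red at top (252,222) and scene (243,159), or the red bar end at top (311,244) and scene (186,184). I choose the first, since it is on the jaw side. Next I measure and check with one close crop.

```bash
cat > h.py <<'E'
import numpy as np,cv2
from plant import env
def pts(n,d):
    m=env.camera_model(n);K=m["camera_matrix"];v,u=np.mgrid[:d.shape[0],:d.shape[1]]
    c=np.stack([(u-K[0,2])/K[0,0]*d,(v-K[1,2])/K[1,1]*d,d],-1)
    return (c-m["t"])@m["R"]
def ray(n,uv):
    m=env.camera_model(n);K=m["camera_matrix"]
    r=np.linalg.inv(K)@[uv[0],uv[1],1];return -m["R"].T@m["t"],m["R"].T@r
def plane(n,uv,z):
    o,r=ray(n,uv);return o+r*(z-o[2])/r[2]
def tri(a,b):
    o1,r1=ray("scene",a);o2,r2=ray("top",b)
    s=np.linalg.lstsq(np.c_[r1,-r2],o2-o1,rcond=None)[0];p,q=o1+s[0]*r1,o2+s[1]*r2
    return (p+q)/2,np.linalg.norm(p-q)
def proj(n,X):
    m=env.camera_model(n);c=m["camera_matrix"]@(m["R"]@X+m["t"]);return c[:2]/c[2]
def red(p):
    h=cv2.cvtColor(p,cv2.COLOR_RGB2HSV);m=(((h[...,0]<5)|(h[...,0]>174))&(h[...,1]>190)&(h[...,2]>90)).astype(np.uint8)
    k,l,s,c=cv2.connectedComponentsWithStats(m);return [(c[i].round(1).tolist(),int(s[i,4])) for i in range(1,k) if s[i,4]>12]
E
python3 - <<'E'
from h import *
D={n:np.load(f"pics/{n}0.npz") for n in("scene","top")}
P={n:pts(n,D[n]["d"]) for n in D}
for n in D: print(n,"red",red(D[n]["p"]))
# board
z=P["top"][...,2]; print("table z",np.median(z[300:350,300:400]))
m=((z>.04)&(z<.06)).astype(np.uint8); m[:, :170]=0;m[:,370:]=0;m[:160]=0;m[290:]=0
m=cv2.morphologyEx(m,cv2.MORPH_OPEN,np.ones((3,3)))
k,l,s,c=cv2.connectedComponentsWithStats(m);i=1+np.argmax(s[1:,4]);cn=cv2.findContours((l==i).astype(np.uint8),0,2)[0]
w=P["top"][l==i]; print("board z",np.median(w[:,2]))
r=cv2.minAreaRect((w[:,:2]*1000).astype(np.float32)); print(r,cv2.boxPoints(r).round(1).tolist())
# block top
for n,(u0,u1,v0,v1) in dict(scene=(265,320,135,190),top=(180,230,185,235)).items():
    q=P[n][v0:v1,u0:u1].reshape(-1,3); t=q[(q[:,2]>.118)&(q[:,2]<.138)]
    r=cv2.minAreaRect((t[:,:2]*1000).astype(np.float32)); print(n,"top z",np.median(t[:,2]),len(t),r,cv2.boxPoints(r).round(1).tolist())
a=cv2.resize(D["scene"]["p"][120:235,145:325],None,fx=4.2,fy=4.2*.6*1.0,interpolation=3)
a=cv2.resize(D["scene"]["p"][125:225,160:320],(800,300),interpolation=3)
b=cv2.resize(D["top"]["p"][172:282,180:356],(480,300),interpolation=3)
a=cv2.resize(D["scene"]["p"][125:220,170:320],(474,300),interpolation=3)
cv2.imwrite("pics/crop0.png",np.vstack([a,b[:,:474]])[:,:,::-1])
E
```

```text
scene red [([242.7, 158.8], 42), ([184.9, 183.7], 32)]
top red [([251.0, 221.9], 63), ([310.9, 244.2], 45)]
table z -0.0005756618184180947
board z 0.04942449508671388
((485.5128479003906, -7.5273590087890625), (385.15899658203125, 153.14862060546875), 69.50318145751953) [[346.3999938964844, -161.10000610351562], [489.79998779296875, -214.6999969482422], [624.7000122070312, 146.0], [481.20001220703125, 199.6999969482422]]
scene top z 0.12746968838584422 344 ((521.266845703125, 130.10357666015625), (40.69426345825195, 62.663063049316406), 70.50729370117188) [[484.8999938964844, 121.4000015258789], [544.0, 100.5], [557.5999755859375, 138.8000030517578], [498.5, 159.6999969482422]]
top top z 0.12701547514584094 421 ((521.4735107421875, 130.19053649902344), (40.57883071899414, 60.63491439819336), 69.70021057128906) [[486.0, 121.69999694824219], [542.9000244140625, 100.5999984741211], [556.9000244140625, 138.6999969482422], [500.1000061035156, 159.6999969482422]]
```

View pics/crop0.png

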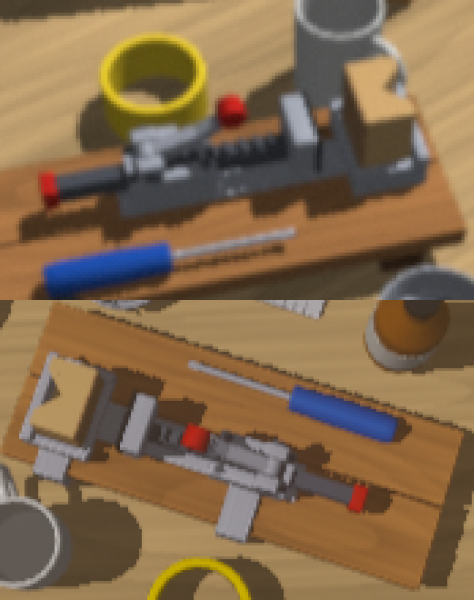

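The crop shows the claw end of the lever and the red knob just behind the moving jaw (crop 230,110 above and 195,437 below). The beech block has its vee away from the jaw, and the red bar end is far left in the upper crop. Next comes the clamp frame with obstacles in it. I turn the tool to line up with the clamp meanwhile.

```bash
cat >> h.py <<'E'
A=np.deg2rad(69.7);RC=np.array([[np.cos(A),-np.sin(A),0],[np.sin(A),np.cos(A),0],[0,0,1.]])
O=np.array([.5214,.1302,0])-RC@[.12,0,0]
def cl(X): return (np.asarray(X)-O)@RC*1000
def st():
    from scipy.spatial.transform import Rotation as Ro
    s=env.observe();T=RC.T@Ro.from_rotvec(s["ee_rot"]).as_matrix()
    e=Ro.from_matrix(np.diag([1,-1,-1.])@T).as_rotvec(degrees=True)
    print("t",round(s["time_s"],2),"TCP clamp mm",cl(s["eef_pos"]).round(1),"rot err (tool axes, deg)",e.round(1),"F",(np.array(s["contact_force"])@RC).round(1),"gap",round(s["finger_gap"]*1000,1),"grip",round(s["grip_force"],1),"q",np.round(s["joint_positions"],2))
E
python3 - <<'E'
from h import *
D={n:np.load(f"pics/{n}0.npz") for n in("scene","top")}
X,e=tri((242.7,158.8),(251,221.9));print("O",O,"knob",cl(X),e)
X,e=tri((184.9,183.7),(310.9,244.2));print("bar end",cl(X),e)
for n in D:
    q=cl(pts(n,D[n]["d"]))
    for nm,lo,hi in (("jawtop",(20,-40,104),(95,40,118)),("block",(90,-45,118),(150,45,138)),("ears",(-80,-25,100),(-45,25,116))):
        t=q[((q>lo)&(q<hi)).all(-1)]
        print(n,nm,len(t),*(np.percentile(t,[3,50,97],axis=0).T.round(1).tolist() if len(t) else []))
    t=q[(q[...,2]>60)&(abs(q[...,0])<300)&(abs(q[...,1])<250)&(abs(q[...,1])>50)&(q[...,2]<200)]
    if n=="top":
        for a in range(-250,250,25): 
            for b in range(-225,225,25):
                w=t[(t[:,0]//25*25==a)&(t[:,1]//25*25==b)]
                if len(w)>5: print((a,b),w[:,2].max().round(),end=' ')
st()
E
```

```text
O [0.47976772 0.01765333 0.        ] knob [  5.47213068  -0.70725624 137.75087233] 0.0010452650605334898
bar end [-138.58205931   -0.55860941   86.08021742] 0.00010905814977158882
scene jawtop 166 [47.0, 57.0, 67.8] [-24.9, -3.9, 23.3] [105.9, 111.4, 114.0]
scene block 344 [100.2, 117.4, 138.7] [-30.0, -3.7, 28.3] [119.9, 127.5, 130.3]
scene ears 156 [-70.1, -59.7, -46.1] [-21.9, -3.6, 18.7] [101.4, 108.8, 112.2]
top jawtop 212 [47.4, 57.6, 68.1] [-23.0, 0.3, 23.5] [107.1, 110.8, 114.7]
top block 421 [100.5, 116.9, 137.8] [-28.2, 1.4, 29.0] [121.8, 127.0, 130.9]
top ears 177 [-69.7, -60.0, -47.1] [-20.2, 0.7, 21.1] [103.9, 108.8, 113.2]
(-175, -200) 112.0 (-175, -175) 166.0 (-175, -150) 121.0 (-175, -75) 77.0 (-150, -200) 116.0 (-150, -175) 169.0 (-150, -150) 168.0 (-150, -100) 74.0 (-150, -75) 81.0 (-125, -200) 118.0 (-125, -175) 167.0 (-125, -150) 121.0 (-125, -100) 74.0 (-125, -75) 80.0 (-100, -100) 75.0 (-100, -75) 79.0 (-75, -100) 73.0 (-75, -75) 79.0 (-50, -75) 68.0 (-25, -75) 69.0 (0, -75) 69.0 (25, -75) 67.0 (75, 75) 98.0 (75, 100) 98.0 (75, 125) 98.0 (100, 75) 98.0 (100, 150) 98.0 (125, 75) 100.0 (125, 125) 95.0 (125, 150) 98.0 (150, 50) 80.0 (150, 75) 95.0 (150, 100) 99.0 (150, 125) 97.0 (150, 200) 75.0 (175, 200) 73.0 (200, 200) 74.0 (225, 200) 74.0 t 0.1 TCP clamp mm [390.5 477.6 202.8] rot err (tool axes, deg) [  0.1  -0.1 -93.4] F [-0.6 -0.2  0.1] gap 88.2 grip 0.0 q [ 1.07  0.18  1.61 -0.    1.35 -0.21]
```

```bash
python3 -m jog '[[[0,0,0,0,0,10.5,0.5],[0,0,0,0,0,10.5,0.5],[0,0,0,0,0,10.5,0.5],[0,0,0,0,0,10.5,0.5],[0,0,0,0,0,10.5,0.5]]]' 25; python3 -m jog '[[[0,0,0,0,0,10.5,0.5],[0,0,0,0,0,10.5,0.5],[0,0,0,0,0,10.5,0.5],[0,0,0,0,0,9.9,0.5],[0,0,0,0,0,0,0.5]]]'; python3 -c "from h import *;st()"
```

```text
time_s: 0.72
eef_pos: [0.1674, 0.5497, 0.2031]
ee_rot: [1.797, 2.577, -0.002]
contact_force: [-0.4, 0.4, 0.1]
finger_gap: 0.0661
grip_force: 0.0
time_s: 1.35
eef_pos: [0.1675, 0.5498, 0.2032]
ee_rot: [2.585, 1.785, -0.001]
contact_force: [-0.3, -0.3, 0.1]
finger_gap: 0.0662
grip_force: 0.0
t 1.35 TCP clamp mm [390.7 477.5 203.2] rot err (tool axes, deg) [ 0.  -0.1  0.5] F [-0.4  0.2  0.1] gap 66.2 grip 0.0 q [ 1.07  0.18  1.61 -0.    1.35  1.43]
```

```bash
python3 -m jog '[[[-0.0352,0.0434,0,0,0,0,0.5],[-0.0352,0.0434,0,0,0,0,0.5],[-0.0352,0.0434,0,0,0,0,0.5],[-0.0352,0.0434,0,0,0,0,0.5],[-0.0352,0.0434,0,0,0,0,0.5]]]' >/dev/null; python3 -m jog '[[[-0.0352,0.0434,0,0,0,0,0.5],[-0.0352,0.0434,0,0,0,0,0.5],[-0.0352,0.0434,0,0,0,0,0.5],[-0.0352,0.0434,0,0,0,0,0.5],[-0.0352,0.0434,0,0,0,0,0.5]]]'>/dev/null;  python3 -m jog '[[[-0.0352,0.0434,0,0,0,0,0.5],[0,0,0,0,0,0,0.2],[0,0,0,0,0,0,0.2],[0,0,0.02,0,0,0,0.2],[0,0,0,0,0,0,0.2]]]'>/dev/null; python3 -c "from h import *;st()"
```

```text
t 3.23 TCP clamp mm [  0.3   6.1 182.3] rot err (tool axes, deg) [ 0.2 -0.   0.4] F [-0.8  0.4  1.2] gap 53.1 grip 0.0 q [-0.21 -0.02  1.87  0.    1.3   0.15]
```

```bash
python3 -m jog '[[[0.003,0.006,0.015,0,0,-0.4,0.2],[0,0,0.02,0,0,0,0.2],[0,0,0.02,0,0,0,0.2],[0,0,0.012,0,0,0,0.2],[0,0,0,0,0,0,-0.6]]]' 25 >/dev/null; python3 -m jog '[[[0,0,0,0,0,0,-0.9],[0,0,0,0,0,0,-0.9],[0,0,0,0,0,0,-0.9],[0,0,0,0,0,0,-0.9],[0,0,0,0,0,0,-0.9]]]'>/dev/null; python3 - <<'E'
from h import *
st()
p,d=env.get_image("scene")
cv2.imwrite("pics/s1.png",cv2.resize(p[110:220,165:325],(640,440),interpolation=3)[:,:,::-1])
E
```

```text
t 4.47 TCP clamp mm [  2.2  -2.3 116.7] rot err (tool axes, deg) [-0.   0.   0.2] F [-0.2  0.1  0.8] gap 4.2 grip 0.0 q [-0.21  0.08  1.91 -0.    1.15  0.15]
```

View pics/s1.png

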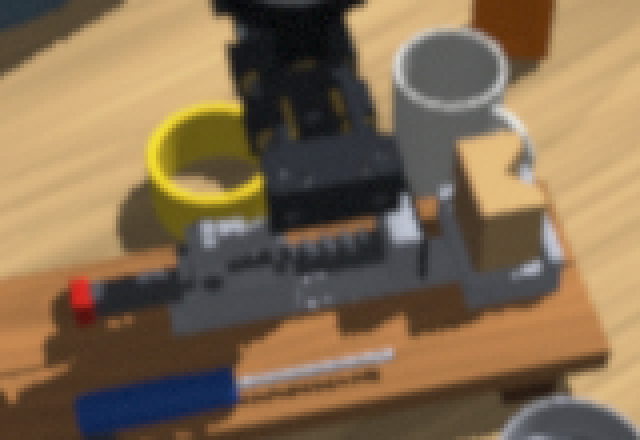

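The picture shows the gripper covering the knob's place, with the jaw at (405,215). The gap of 4 mm says the knob is not between the pads, so I look from above and open the fingers.

```bash
python3 - <<'E'
from h import *
a,d=env.get_image("top");q=cl(pts("top",d))
b,_=env.get_image("scene")
print(red(a),red(b))
X=env.observe()["eef_pos"];print(proj("top",X),proj("scene",X))
cv2.imwrite("pics/t1.png",cv2.resize(a[165:285,185:345],(640,480),interpolation=3)[:,:,::-1])
E
```

```text
[([311.0, 244.3], 47)] [([184.6, 183.6], 37)]
[252.94334501 223.11620718] [242.03705423 165.23635437]
```

View pics/t1.png

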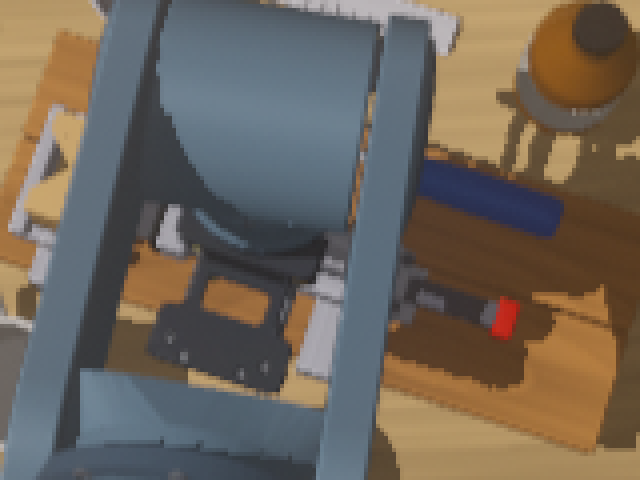

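The arm hides the knob from above and no red shows. I open, rise and look again.

```bash
python3 -m jog '[[[0,0,0,0,0,0,0.3],[0,0,0,0,0,0,0.3],[0,0,0,0,0,0,0.3],[0,0,0,0,0,0,0.3],[0,0,0,0,0,0,0.3]]]' 25 >/dev/null; python3 - <<'E'
from h import *
st()
b,_=env.get_image("scene"); print(red(b))
E
python3 -m jog '[[[0,0,-0.03,0,0,0,0.3],[0,0,-0.05,0,0,0,0.3],[0,0,-0.05,0,0,0,0.3],[0,0,0,0,0,0,0.3],[0,0,0,0,0,0,0.3]]]'>/dev/null; python3 - <<'E'
from h import *
st()
a,d=env.get_image("top")
b,_=env.get_image("scene"); print(red(a),red(b))
cv2.imwrite("pics/s2.png",cv2.resize(b[50:220,165:325],(564,600),interpolation=3)[:,:,::-1])
E
```

```text
t 5.25 TCP clamp mm [  2.2  -2.2 116.6] rot err (tool axes, deg) [-0.  -0.   0.2] F [ 0.3 -0.1  0.3] gap 52.4 grip 0.0 q [-0.21  0.08  1.91 -0.    1.15  0.15]
[([184.5, 183.7], 38)]
t 5.92 TCP clamp mm [  2.1  -1.8 246. ] rot err (tool axes, deg) [ 0.  -0.   0.1] F [-0.8  0.  -0.1] gap 57.3 grip 0.0 q [-0.21 -0.07  1.78 -0.    1.43  0.15]
[] [([242.7, 158.9], 44)]
```

View pics/s2.png

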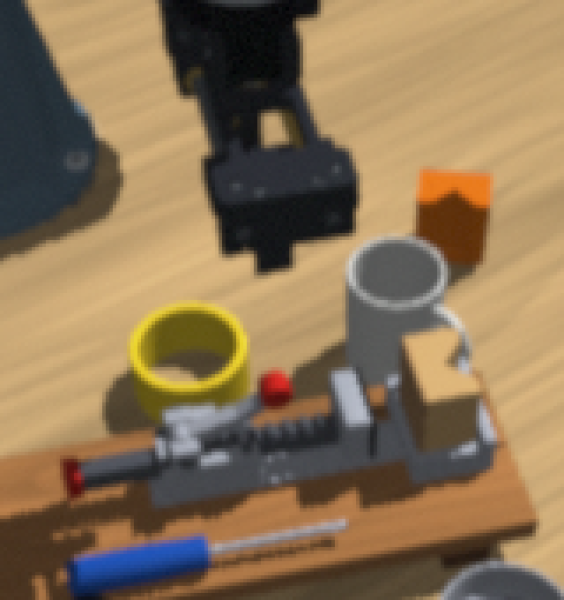

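The knob is unmoved at crop (275,388), and the tool hangs above it with the front fingertip at (275,265). I check the fingertip's real position from the depth against the reported TCP.

```bash
python3 - <<'E'
from h import *
st()
b,d=env.get_image("scene");q=cl(pts("scene",d))
X=env.observe()["eef_pos"];print("proj tcp",proj("scene",X))
for v in range(108,130,2): print(v,[(tuple(q[v,u].round().astype(int).tolist())) for u in range(226,270,5)])
print("knob",q[155:163:2,243].round(0).tolist())
a,d=env.get_image("top");q=cl(pts("top",d));
t=q[(abs(q[...,0])<60)&(abs(q[...,1])<110)&(q[...,2]>225)&(q[...,2]<300)];print(len(t),np.percentile(t,[2,50,98],axis=0).round() if len(t) else '')
E
```

```text
t 6.03 TCP clamp mm [  2.   -1.2 244.9] rot err (tool axes, deg) [ 0.2 -0.   0.1] F [-0.1 -0.   0.3] gap 57.6 grip 0.0 q [-0.21 -0.06  1.78 -0.    1.43  0.15]
proj tcp [239.52496346 126.25551673]
108 [(-33, -85, 377), (-26, -95, 385), (-18, -94, 381), (-9, -94, 380), (-1, -94, 378), (8, -91, 373), (17, -91, 371), (26, -91, 370), (35, -91, 368)]
110 [(-33, -82, 370), (-26, -94, 379), (-18, -94, 377), (-9, -91, 373), (0, -91, 371), (8, -91, 369), (17, -92, 368), (27, -85, 359), (138, 291, 0)]
112 [(-33, -81, 365), (-26, -90, 371), (-18, -91, 370), (-9, -91, 369), (0, -87, 362), (9, -87, 361), (19, -84, 356), (27, -86, 356), (135, 281, 1)]
114 [(13, 302, 1), (-26, -91, 368), (-17, -85, 360), (-8, -86, 359), (0, -86, 357), (10, -85, 354), (18, -85, 353), (27, -86, 351), (133, 273, 0)]
116 [(12, 295, 0), (-26, -85, 357), (-17, -86, 357), (-8, -84, 352), (0, -86, 352), (9, -86, 350), (18, -86, 349), (-93, -563, 812), (131, 264, 1)]
118 [(10, 288, -3), (-26, -83, 351), (-17, -84, 350), (-8, -85, 348), (0, -85, 347), (9, -86, 346), (99, 262, 2), (114, 259, 1), (130, 258, -2)]
120 [(9, 280, -2), (-26, -84, 347), (-18, -85, 346), (-9, -86, 345), (8, -42, 300), (83, 261, -2), (98, 258, -3), (112, 252, 0), (102, 154, 94)]
122 [(7, 270, -1), (22, 268, -2), (36, 261, 1), (-1, -42, 297), (8, -44, 296), (81, 251, -1), (96, 249, -2), (110, 243, 1), (100, 149, 92)]
124 [(5, 259, 2), (20, 257, 0), (34, 252, 2), (-2, -43, 292), (8, -43, 290), (79, 243, -1), (94, 240, -2), (108, 235, 1), (101, 150, 83)]
126 [(4, 252, 0), (18, 246, 2), (33, 243, 2), (-2, -43, 287), (62, 238, -1), (77, 235, -1), (92, 231, -1), (106, 228, -1), (101, 149, 76)]
128 [(2, 243, 0), (17, 241, -1), (31, 236, 0), (46, 233, 0), (60, 229, 0), (75, 229, -3), (89, 223, 0), (104, 221, -2), (101, 151, 67)]
knob [[8.0, 7.0, 142.0], [6.0, 0.0, 143.0], [5.0, -6.0, 143.0], [4.0, -7.0, 137.0]]
0
```

The depth puts the fingertip at z of about 285 while the TCP reading says 245. The reading is about 40 mm low, so the fingers closed above the knob. I measure the offset more closely.

```bash
cat >> h.py <<'E'
def tip(zl,zh,show=True):
    b,d=env.get_image("scene");q=cl(pts("scene",d));s=env.observe();g=s["finger_gap"]*1000
    k=(q[...,2]>zl)&(q[...,2]<zh)&(abs(q[...,0])<60)&(q[...,1]<-15)&(q[...,1]>-75)&(b.max(-1)<95);t=q[k]
    print(len(t),"x",np.percentile(t[:,0],[2,98]).round(1),"y back",np.median(t[:,1]).round(1),"expected centre->",(np.median(t[:,1])+g/2+17.5).round(1),"z low",np.percentile(t[:,2],1).round(1))
E
python3 - <<'E'
from h import *
st(); tip(270,330); tip(270,330)
b,d=env.get_image("scene")
v,u=np.where((b[100:140,225:265].max(-1)<75));k=v>18
for r in range(18,34): 
    w=u[v==r]; print(r+100,(w.min()+225,w.max()+225) if len(w) else '',end=' ')
for z in (245,275,280,285,290): print(z,[proj("scene",O+RC@(np.array([x,-46,z])/1000)).round(1).tolist() for x in (-7,11)])
E
```

```text
t 6.12 TCP clamp mm [  2.   -1.4 245. ] rot err (tool axes, deg) [ 0.2 -0.   0.2] F [-0.4  0.3 -1.2] gap 57.3 grip 0.0 q [-0.21 -0.06  1.78 -0.    1.43  0.15]
62 x [-7.8 10.3] y back -42.9 expected centre-> 3.1 z low 284.7
63 x [-7.9 10.1] y back -43.3 expected centre-> 2.9 z low 286.5
118 (np.int64(228), np.int64(248)) 119 (np.int64(228), np.int64(247)) 120 (np.int64(228), np.int64(247)) 121 (np.int64(229), np.int64(246)) 122 (np.int64(238), np.int64(246)) 123 (np.int64(238), np.int64(246)) 124 (np.int64(238), np.int64(246)) 125 (np.int64(238), np.int64(246)) 126 (np.int64(238), np.int64(241)) 127  128  129  130  131  132  133  245 [[239.8, 142.3], [248.4, 140.7]]
275 [[239.1, 131.9], [248.0, 130.3]]
280 [[239.0, 130.1], [248.0, 128.5]]
285 [[238.9, 128.3], [247.9, 126.7]]
290 [[238.8, 126.4], [247.8, 124.8]]
```

```bash
python3 -m jog '[[[0.002,0,0.05,0,0,0,0.3],[0,0,0.05,0,0,0,0.3],[0,0,0.04,0,0,0,0.3],[0,0,0.015,0,0,0,0.3],[0,0,0,0,0,0,0.3]]]' 25 >/dev/null; python3 - <<'E'
from h import *
st(); tip(120,170)
E
python3 -m jog '[[[0,0,0.014,0,0,0,0.3],[0,0,0,0,0,0,-0.8],[0,0,0,0,0,0,-0.8],[0,0,0,0,0,0,-0.8],[0,0,0,0,0,0,-0.8]]]' 25 >/dev/null;python3 -c "from h import *;st()"
```

```text
t 6.9 TCP clamp mm [ 4.2 -1.9 91.2] rot err (tool axes, deg) [ 0.1 -0.   0.2] F [-0.1  0.4  1. ] gap 57.3 grip 0.0 q [-0.2   0.12  1.93  0.    1.1   0.15]
9 x [-5.7 12.2] y back -42.5 expected centre-> 3.7 z low 130.4
t 7.58 TCP clamp mm [ 4.3 -2.  77.8] rot err (tool axes, deg) [0.  0.  0.2] F [ 2.  12.8  2.6] gap 19.4 grip 6.2 q [-0.2   0.14  1.94  0.    1.07  0.15]
```

```bash
python3 -m jog '[[[0,-0.001,0,0,0,0,-0.8],[0,-0.0005,0,0,0,0,-0.8],[0,0,0,0,0,0,-0.8],[0,0,0,0,0,0,-0.8],[0,0,0,0,0,0,-0.8]]]' 25 >/dev/null;python3 -c "from h import *;st()"
```

```text
t 8.2 TCP clamp mm [ 4.3 -0.9 77.7] rot err (tool axes, deg) [-0.   0.   0.2] F [ 0.5 -0.6  0.9] gap 17.6 grip 25.0 q [-0.2   0.13  1.94  0.    1.07  0.15]
```

```bash
python3 -m jog '[[[-0.0081,0,-0.0129,0,0,0,-0.8],[-0.0105,0,-0.0109,0,0,0,-0.8],[-0.0126,0,-0.0085,0,0,0,-0.8],[-0.0141,0,-0.0057,0,0,0,-0.8],[0,0,0,0,0,0,-0.8]]]' 25 >/dev/null;python3 -c "from h import *;st()"
```

```text
t 8.82 TCP clamp mm [-41.5  -0.8 116.5] rot err (tool axes, deg) [-0.   0.   0.2] F [3.6 2.9 7.4] gap 18.0 grip 25.0 q [-0.3   0.04  1.95  0.    1.15  0.06]
```

```bash
python3 -m jog '[[[-0.0149,0,-0.0026,0,0,0,-0.8],[-0.0152,0,0.0005,0,0,0,-0.8],[-0.0147,0,0.0037,0,0,0,-0.8],[-0.0137,0,0.0066,0,0,0,-0.8],[-0.0100,0,0.0080,0,0,0,-0.8]]]' 25 >/dev/null;python3 -c "from h import *;st()"; python3 -m jog '[[[0,0,0,0,0,0,-0.8],[0,0,0,0,0,0,0],[0,0,0,0,0,0,0.3],[0,0,0,0,0,0,0.3],[0,0,0,0,0,0,0.3]]]' 25 >/dev/null;python3 - <<'E'
from h import *
st();b,_=env.get_image("scene"); print(red(b))
print(proj("scene",O+RC@[-.118,0,.149]),proj("scene",O+RC@[.005,0,.13]))
E
```

```text
t 9.45 TCP clamp mm [-110.2   -0.3   98.5] rot err (tool axes, deg) [0.  0.  0.2] F [ 7.4 -3.1 -3.4] gap 17.5 grip 25.0 q [-0.46  0.03  2.01  0.    1.11 -0.1 ]
t 10.07 TCP clamp mm [-109.6   -0.5   99.5] rot err (tool axes, deg) [-0.  -0.   0.1] F [ 1.2 -0.1  0.3] gap 55.4 grip 0.0 q [-0.46  0.03  2.   -0.    1.11 -0.1 ]
[([184.8, 184.3], 16)]
[189.45771792 165.28978861] [242.7802428  160.70834804]
```

```bash
python3 -m jog '[[[0,0,-0.03,0,0,0,0.3],[0,0,-0.05,0,0,0,0.5],[0.01,0,-0.01,0,0,0,0.5],[0.05,0,0,0,0,0,0.7],[0.05,0,0,0,0,0,0.7]]]' >/dev/null;python3 - <<'E'
from h import *
st();b,_=env.get_image("scene");a,_=env.get_image("top"); print(red(b),red(a))
print("top expected laid back",proj("top",O+RC@[-.118,0,.149]))
E
```

```text
t 10.75 TCP clamp mm [  1.6  -0.5 189.1] rot err (tool axes, deg) [-0.  -0.   0.2] F [-0.5 -0.6  0.4] gap 74.8 grip 0.0 q [-0.21 -0.02  1.85 -0.    1.31  0.15]
[] []
top expected laid back [304.80626832 238.79368357]
```

```bash
python3 - <<'E'
from h import *
b,d=env.get_image("scene");h=cv2.cvtColor(b,cv2.COLOR_RGB2HSV);q=cl(pts("scene",d))
m=(((h[...,0]<5)|(h[...,0]>174))&(h[...,1]>150)&(h[...,2]>40)).astype(np.uint8)
k,l,s,c=cv2.connectedComponentsWithStats(m)
for i in range(1,k):
    if s[i,4]>8: print(c[i].round(1),s[i,4],np.median(q[l==i],axis=0).round(1))
E
```

```text
[190.4 165.5] 56 [-115.8   -6.6  155. ]
[185.6 185.8] 38 [-138.    -8.6   88.4]
```

```bash
python3 -m jog '[[[0.045,0,0,0,0,0,1],[0.011,0,0.02,0,0,0,1],[0,0,0.04,0,0,0,1],[0,0,0.04,0,0,0,1],[0,0,0,0,0,0,1]]]' >/dev/null;python3 -c "
from h import *
st();tip(110,150)"; python3 -m jog '[[[0,0,0.025,0,0,0,1],[0,0,0.025,0,0,0,1],[0,0,0,0,0,0,0.8],[0,0,0,0,0,0,0.1],[0,0,0,0,0,0,0]]]' 30 >/dev/null;python3 -c "from h import *;st()"
```

```text
t 11.53 TCP clamp mm [54.7  2.2 86.1] rot err (tool axes, deg) [ 0.4 -0.1  0.2] F [0.7 0.8 0.5] gap 88.5 grip 0.0 q [-0.1   0.17  1.88 -0.    1.1   0.26]
47 x [-54.6  58.9] y back -55.1 expected centre-> 6.4 z low 110.8
t 12.2 TCP clamp mm [56.7 -2.2 41.1] rot err (tool axes, deg) [-0.2  0.   0.2] F [-0.2 -0.5  0.3] gap 61.5 grip 0.0 q [-0.1   0.24  1.9  -0.    0.99  0.26]
```

```bash
python3 -m jog '[[[0,-0.002,0,0,0,0,0],[0,0,0,0,0,0,0],[0,0,0,0,0,0,0],[0,0,0,0,0,0,0],[0,0,0,0,0,0,0]]]' 30 >/dev/null;python3 -c "from h import *;st()"
```

```text
t 12.82 TCP clamp mm [56.6 -1.3 40.6] rot err (tool axes, deg) [-0.3  0.   0.2] F [-0.7 -6.1 -1.6] gap 49.7 grip 30.0 q [-0.1   0.24  1.9  -0.    0.99  0.26]
```

Gripped at 49.7 mm. Now I draw the bar back.

```bash
python3 -m jog '[[[-0.01,0,0,0,0,0,0],[-0.013,0,0,0,0,0,0],[-0.013,0,0,0,0,0,0],[-0.012,0,0,0,0,0,0],[0,0,0,0,0,0,0]]]' 30 >/dev/null;python3 -c "from h import *;st()";  python3 -m jog '[[[-0.004,0,0,0,0,0,0],[-0.003,0,0,0,0,0,0],[-0.002,0,0,0,0,0,0],[0,0,0,0,0,0,0],[0,0,0,0,0,0,0]]]' 30 >/dev/null;python3 -c "from h import *;st()"
```

```text
t 13.45 TCP clamp mm [ 7.7 -1.1 40.5] rot err (tool axes, deg) [-0.3 -0.   0.2] F [-2.4 -6.6 -1.9] gap 49.7 grip 30.0 q [-0.19  0.2   1.96 -0.    0.98  0.16]
t 14.07 TCP clamp mm [ 1.5 -1.1 40.6] rot err (tool axes, deg) [-0.3  0.2  0.2] F [10.9 -7.9 -4.4] gap 49.5 grip 30.0 q [-0.21  0.19  1.97  0.    0.98  0.14]
```

```bash
python3 -m jog '[[[0.001,0,0,0,0,0,0.75],[0,0,0,0,0,0,0.75],[0,0,0,0,0,0,0.75],[0,0,-0.05,0,0,0,0.75],[0,0,-0.055,0,0,0,0.75]]]' >/dev/null; python3 -c "from h import *;st()";python3 -m jog '[[[0.04,0,0,0,0,0,0.75],[0.05,0,0,0,0,0,0.75],[0.028,0,0,0,0,0,0.75],[0,0,0,0,0,0,0.75],[0,0,0,0,0,0,0.75]]]' >/dev/null; python3 - <<'E'
from h import *
st(); tip(150,200)
b,d=env.get_image("scene");q=cl(pts("scene",d));
t=q[(q[...,2]>105)&(q[...,2]<118)&(q[...,0]>-25)&(q[...,0]<75)&(abs(q[...,1])<35)];print("jaw now",len(t),np.percentile(t,[3,50,97],axis=0).round(1).tolist())
for n in ("scene","top"):
    z=np.load(f"pics/{n}0.npz");q=cl(pts(n,z["d"]))
    t=q[(q[...,2]>80)&(q[...,2]<90)&(q[...,0]>135)&(q[...,0]<165)&(abs(q[...,1])<50)];print(n,"back wall",len(t),np.percentile(t,[3,50,97],axis=0).round(1).tolist())
    for s in(1,-1):
        t=q[(q[...,2]>72)&(q[...,2]<80)&(q[...,0]>100)&(q[...,0]<138)&(s*q[...,1]>30)&(s*q[...,1]<48)];print("cheek",len(t),np.percentile(t,[3,50,97],axis=0).round(1).tolist() if len(t) else '')
E
```

```text
t 14.7 TCP clamp mm [  0.    2.5 144.7] rot err (tool axes, deg) [ 0.2 -0.   0.2] F [-0.3 -0.8 -0.4] gap 77.2 grip 0.0 q [-0.21  0.03  1.9  -0.    1.22  0.15]
t 15.32 TCP clamp mm [117.6   1.2 144.1] rot err (tool axes, deg) [ 0.  -0.   0.1] F [ 0.1  0.6 -0.3] gap 77.3 grip 0.0 q [ 0.02  0.16  1.76 -0.    1.22  0.38]Traceback (most recent call last):
  File "<stdin>", line 2, in <module>
  File "h.py", line 32, in tip
    print(len(t),"x",np.percentile(t[:,0],[2,98]).round(1),"y back",np.median(t[:,1]).round(1),"expected centre->",(np.median(t[:,1])+g/2+17.5).round(1),"z low",np.percentile(t[:,2],1).round(1))
                     ~~~~~~~~~~~~~^^^^^^^^^^^^^^^
    return _quantile_unchecked(
        a, q, axis, out, overwrite_input, method, keepdims, weights)
    return _ureduce(a,
                    func=_quantile_ureduce_func,
    ...<5 lines>...
                    overwrite_input=overwrite_input,
                    method=method)
    r = func(a, **kwargs)
    result = _quantile(arr,
                       quantiles=q,
    ...<2 lines>...
                       out=out,
                       weights=wgt)
    slices_having_nans = np.isnan(arr[-1, ...])
                                  ~~~^^^^^^^^^
IndexError: index -1 is out of bounds for axis 0 with size 0
```

```bash
sed -i 's/(abs(q\[...,0\])<60)&(q\[...,1\]<-15)/(abs(q[...,0]-cl(s["eef_pos"])[0])<14)\&(q[...,1]<-15)/' h.py; python3 - <<'E'
from h import *
st(); tip(150,215)
b,d=env.get_image("scene");q=cl(pts("scene",d));
t=q[(q[...,2]>105)&(q[...,2]<118)&(q[...,0]>-25)&(q[...,0]<75)&(abs(q[...,1])<35)];print("jaw now",len(t),np.percentile(t,[3,50,97],axis=0).round(1).tolist())
t=q[(q[...,2]>121)&(q[...,2]<134)&(abs(q[...,0]-120)<35)&(abs(q[...,1])<40)];print("block now",len(t),np.percentile(t,[3,50,97],axis=0).round(1).tolist())
for n in ("scene","top"):
    z=np.load(f"pics/{n}0.npz");q=cl(pts(n,z["d"]))
    t=q[(q[...,2]>80)&(q[...,2]<90)&(q[...,0]>135)&(q[...,0]<165)&(abs(q[...,1])<50)];print(n,"back wall",len(t),np.percentile(t,[3,50,97],axis=0).round(1).tolist())
    for s in(1,-1):
        t=q[(q[...,2]>72)&(q[...,2]<80)&(q[...,0]>100)&(q[...,0]<138)&(s*q[...,1]>30)&(s*q[...,1]<48)];print("cheek",len(t),np.percentile(t,[3,50,97],axis=0).round(1).tolist() if len(t) else '')
E
```

```text
t 15.38 TCP clamp mm [117.4   1.1 144.2] rot err (tool axes, deg) [ 0.  -0.   0.2] F [-0.2  0.1  0.2] gap 77.1 grip 0.0 q [ 0.02  0.15  1.76 -0.    1.22  0.38]
53 x [106.6 125.6] y back -50.0 expected centre-> 5.9 z low 185.0
jaw now 161 [[-7.8, -24.0, 106.7], [2.4, -1.8, 111.2], [12.9, 22.3, 113.9]]
block now 260 [[100.2, -29.4, 122.6], [113.8, -10.5, 127.9], [136.9, 26.3, 130.1]]
scene back wall 57 [[137.3, -39.8, 80.6], [148.0, -25.7, 84.0], [152.4, 35.1, 87.5]]
cheek 2 [[100.9, 37.6, 73.5], [101.0, 37.8, 75.5], [101.1, 37.9, 77.5]]
cheek 53 [[100.4, -40.7, 72.5], [118.5, -37.4, 75.9], [136.4, -31.8, 78.4]]
top back wall 97 [[142.6, -37.2, 80.4], [148.4, 2.1, 83.0], [152.7, 37.7, 86.5]]
cheek 57 [[101.0, 30.2, 72.7], [118.4, 35.8, 75.2], [137.3, 39.5, 78.6]]
cheek 18 [[100.4, -40.3, 72.8], [107.0, -38.4, 75.2], [135.7, -32.8, 78.2]]
```

```bash
python3 -m jog '[[[0.0035,0.0023,0,0,0,0,0.75],[0,0,0.03,0,0,0,0.75],[0,0,0.03,0,0,0,0.75],[0,0,0.025,0,0,0,0.75],[0,0,0.011,0,0,0,0.75]]]' >/dev/null; python3 -c "from h import *;st()";python3 -m jog '[[[0,0,0,0,0,0,0.75],[0,0,0,0,0,0,0.4],[0,0,0,0,0,0,0.2],[0,0,0,0,0,0,0.2],[0,0,0,0,0,0,0.2]]]' 30 >/dev/null; python3 -c "from h import *;st()"
```

```text
t 16.1 TCP clamp mm [121.3  -0.7  47. ] rot err (tool axes, deg) [ 0.1 -0.   0.2] F [ 0.  -0.1 -0.3] gap 77.0 grip 0.0 q [ 0.03  0.3   1.81 -0.    1.03  0.38]
t 16.73 TCP clamp mm [122.3  -2.1  49.5] rot err (tool axes, deg) [-0.1  0.   0.1] F [-0.4  0.9  5.8] gap 59.8 grip 30.0 q [0.03 0.3  1.81 0.   1.03 0.38]
```

```bash
python3 -m jog '[[[0,0,-0.01,0,0,0,0.2],[0,0,-0.02,0,0,0,0.2],[0,0,-0.03,0,0,0,0.2],[0,0,-0.03,0,0,0,0.2],[0,0,0,0,0,0,0.2]]]' 30 >/dev/null; python3 -c "from h import *;st()"
```

```text
t 17.35 TCP clamp mm [122.7  -3.  141. ] rot err (tool axes, deg) [-0.3  0.1  0.1] F [-0.3  0.7 -2. ] gap 59.8 grip 30.0 q [0.03 0.17 1.76 0.   1.21 0.38]
```

```bash
python3 -m jog '[[[0,0,0,0,0,-10,0.2],[0,0,0,0,0,-10,0.2],[0,0,0,0,0,-10,0.2],[0,0,0,0,0,-10,0.2],[0,0,0,0,0,-10,0.2]]]' >/dev/null;python3 -m jog '[[[0,0,0,0,0,-10,0.2],[0,0,0,0,0,-10,0.2],[0,0,0,0,0,-10,0.2],[0,0,0,0,0,-10,0.2],[0,0,0,0,0,-10,0.2]]]' >/dev/null;python3 -m jog '[[[0,0,0,0,0,-10,0.2],[0,0,0,0,0,-10,0.2],[0,0,0,0,0,-10,0.2],[0,0,0,0,0,-10,0.2],[0,0,0,0,0,-10,0.2]]]' >/dev/null;python3 -m jog '[[[0,0,0,0,0,-10,0.2],[0,0,0,0,0,-10,0.2],[0,0,0,0,0,-10,0.2],[0,0,0,0,0,0,0.2],[0,0,0,0,0,0,0.2]]]' >/dev/null; python3 - <<'E'
from h import *
st()
b,d=env.get_image("scene");np.savez("pics/s3.npz",p=b,d=d)
cv2.imwrite("pics/s3.png",cv2.resize(b[60:220,205:345],(525,600),interpolation=3)[:,:,::-1])
q=cl(pts("scene",d));h=cv2.cvtColor(b,cv2.COLOR_RGB2HSV)
k=(q[...,2]>100)&(q[...,2]<220)&(abs(q[...,0]-120)<40)&(abs(q[...,1])<50)
f=q[k&(h[...,1]>60)&(b[...,0]>60)]
print(len(f),np.percentile(f,[2,50,98],axis=0).round(1).tolist())
E
```

```text
t 19.85 TCP clamp mm [121.7  -0.8 137.5] rot err (tool axes, deg) [ 1.000e-01  1.000e-01 -1.797e+02] F [ 0.8 -0.4 -1.4] gap 59.9 grip 30.0 q [ 0.03  0.17  1.76 -0.    1.21 -2.76]
197 [[102.4, -30.7, 148.6], [105.5, -3.7, 166.4], [139.9, 27.0, 216.0]]
```

View pics/s3.png

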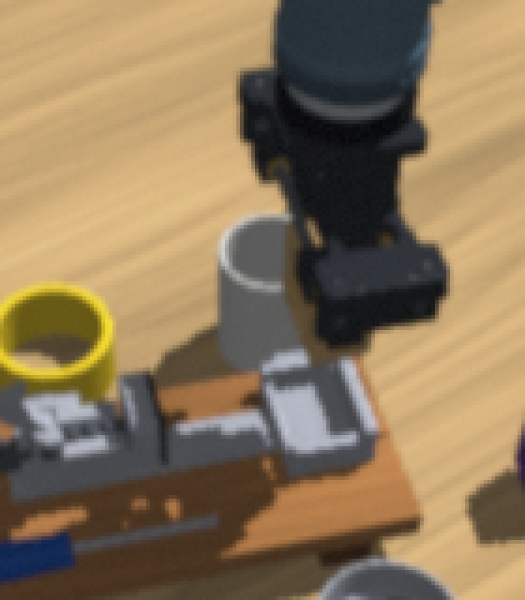

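The picture shows the block held and turned (285-330, 230-360), clear of the mug, with the empty seat at (320,410). I check its offset to the seat before lowering.

```bash
python3 - <<'E'
from h import *
z=np.load("pics/s3.npz");b,d=z["p"],z["d"];q=cl(pts("scene",d));h=cv2.cvtColor(b,cv2.COLOR_RGB2HSV)
k=(q[...,2]>135)&(q[...,2]<205)&(abs(q[...,0]-118)<40)&(abs(q[...,1])<40)&(h[...,1]>60)&(b[...,0]>50)
for lo in range(-36,36,6):
    f=q[k&(q[...,1]>=lo)&(q[...,1]<lo+6)]
    if len(f): print(lo,len(f),np.percentile(f[:,0],[10,50,90]).round(1),np.percentile(f[:,2],[2,98]).round(0))
# seat now
f=q[(q[...,2]>80)&(q[...,2]<90)&(q[...,0]>135)&(q[...,0]<165)&(abs(q[...,1])<50)];print("back wall",len(f),np.percentile(f,[3,50,97],axis=0).round(1).tolist())
f=q[(q[...,2]>64)&(q[...,2]<71)&(q[...,0]>85)&(q[...,0]<104)&(abs(q[...,1])<28)];print("lip",len(f),np.percentile(f,[3,50,97],axis=0).round(1).tolist())
f=q[(q[...,2]>54)&(q[...,2]<62)&(q[...,0]>94)&(q[...,0]<146)&(abs(q[...,1])<40)];print("floor",len(f),np.percentile(f,[3,50,97],axis=0).round(1).tolist())
for n in range(5): st()
E
```

```text
-36 11 [102.4 121.9 138.1] [157. 198.]
-30 73 [102.6 112.  138.4] [147. 195.]
-24 9 [102.5 102.8 103.3] [158. 194.]
-18 3 [102.6 102.8 103.2] [172. 184.]
-12 2 [103.7 103.8 104. ] [153. 157.]
-6 4 [103.4 104.9 105.8] [153. 155.]
0 6 [104.3 106.8 108.2] [152. 156.]
6 10 [105.1 109.4 112. ] [153. 166.]
12 33 [103.8 105.9 108. ] [154. 203.]
18 18 [102.7 102.9 104.1] [156. 203.]
24 9 [102.7 103.2 103.4] [175. 201.]
back wall 86 [[142.7, -39.2, 80.8], [147.2, -10.0, 83.5], [152.1, 21.4, 86.0]]
lip 42 [[92.5, -23.1, 64.7], [95.3, 1.3, 67.6], [98.0, 25.4, 69.4]]
floor 308 [[101.6, -39.3, 55.1], [122.0, 4.2, 57.9], [143.1, 32.3, 61.1]]
t 19.9 TCP clamp mm [121.8  -0.9 137.7] rot err (tool axes, deg) [ 0.000e+00  1.000e-01 -1.797e+02] F [-0.2  1.  -0.9] gap 59.7 grip 30.0 q [ 0.03  0.17  1.76 -0.    1.21 -2.76]
t 19.9 TCP clamp mm [121.8  -0.9 137.7] rot err (tool axes, deg) [ 0.000e+00  1.000e-01 -1.797e+02] F [-0.2  1.  -0.9] gap 59.7 grip 30.0 q [ 0.03  0.17  1.76 -0.    1.21 -2.76]
t 19.9 TCP clamp mm [121.8  -0.9 137.7] rot err (tool axes, deg) [ 0.000e+00  1.000e-01 -1.797e+02] F [-0.2  1.  -0.9] gap 59.7 grip 30.0 q [ 0.03  0.17  1.76 -0.    1.21 -2.76]
t 19.9 TCP clamp mm [121.8  -0.9 137.7] rot err (tool axes, deg) [ 0.000e+00  1.000e-01 -1.797e+02] F [-0.2  1.  -0.9] gap 59.7 grip 30.0 q [ 0.03  0.17  1.76 -0.    1.21 -2.76]
t 19.9 TCP clamp mm [121.8  -0.9 137.7] rot err (tool axes, deg) [ 0.000e+00  1.000e-01 -1.797e+02] F [-0.2  1.  -0.9] gap 59.7 grip 30.0 q [ 0.03  0.17  1.76 -0.    1.21 -2.76]
```

```bash
python3 -m jog '[[[0.0025,0,0,0,0,0,0.2],[0,0,0.03,0,0,0,0.2],[0,0,0.025,0,0,0,0.2],[0,0,0.007,0,0,0,0.2],[0,0,0,0,0,0,0.2]]]' >/dev/null;python3 - <<'E'
from h import *
st()
b,d=env.get_image("scene");q=cl(pts("scene",d));h=cv2.cvtColor(b,cv2.COLOR_RGB2HSV)
k=(q[...,2]>80)&(q[...,2]<145)&(abs(q[...,0]-118)<24)&(abs(q[...,1])<40)&(h[...,1]>60)&(b[...,0]>50)
f=q[k&(abs(q[...,1])>18)&(q[...,1]>-27)];print("face",len(f),np.percentile(f[:,0],[10,50,80]))
f=q[k&(q[...,1]<-24)&(q[...,0]>106)];print("side",len(f),np.percentile(f[:,1],[10,50,90]),np.percentile(f[:,0],[2,98]),np.percentile(f[:,2],[1,99]))
E
```

```text
t 20.52 TCP clamp mm [119.3  -1.3  76.4] rot err (tool axes, deg) [   0.     0.  -179.8] F [ 0.2 -0.5 -0.8] gap 59.4 grip 30.0 q [ 0.02  0.25  1.8  -0.    1.09 -2.76]
face 34 [100.09089001 100.60175723 101.13446981]
side 32 [-30.96165905 -29.28142658 -27.01823109] [106.59718658 137.74325565] [ 84.26766434 101.4396415 ]
```

```bash
python3 -m jog '[[[0,0,0.007,0,0,0,0.2],[0,0,0.005,0,0,0,0.2],[0,0,0.004,0,0,0,0.2],[0,0,0,0,0,0,0.2],[0,0,0,0,0,0,0.2]]]' >/dev/null;python3 -c "from h import *;st()"; python3 -m jog '[[[0,0,0.003,0,0,0,0.2],[0,0,0.003,0,0,0,0.2],[0,0,0.002,0,0,0,0.2],[0,0,0,0,0,0,0.2],[0,0,0,0,0,0,0.2]]]' >/dev/null;python3 -c "from h import *;st()"
```

```text
t 21.2 TCP clamp mm [119.5  -1.4  60.5] rot err (tool axes, deg) [  -0.    -0.  -179.9] F [-0.   0.3 -1.1] gap 60.1 grip 30.0 q [ 0.02  0.28  1.81 -0.    1.06 -2.76]
t 21.82 TCP clamp mm [119.4  -1.4  52.4] rot err (tool axes, deg) [   0.    -0.  -179.8] F [ 0.1  0.4 -2.4] gap 59.8 grip 30.0 q [ 0.02  0.29  1.81 -0.    1.04 -2.76]
```

No contact force, so it is well inside. Last few millimetres.

```bash
python3 -m jog '[[[0,0,0.0015,0,0,0,0.2],[0,0,0.0015,0,0,0,0.2],[0,0,0,0,0,0,0.2],[0,0,0,0,0,0,0.2],[0,0,0,0,0,0,0.2]]]' >/dev/null;python3 -c "from h import *;st()"; python3 -m jog '[[[0,0,0.001,0,0,0,0.2],[0,0,0.001,0,0,0,0.2],[0,0,0,0,0,0,0.2],[0,0,0,0,0,0,0.2],[0,0,0,0,0,0,0.2]]]' >/dev/null;python3 -c "from h import *;st()"
```

```text
t 22.45 TCP clamp mm [119.5  -1.4  49.6] rot err (tool axes, deg) [  -0.    -0.  -179.9] F [-0.1  0.6  1.5] gap 60.1 grip 30.0 q [ 0.02  0.29  1.81  0.    1.03 -2.76]
t 23.07 TCP clamp mm [119.5  -1.4  49.5] rot err (tool axes, deg) [   0.    -0.  -179.9] F [-3.4  6.9 18.2] gap 59.6 grip 30.0 q [ 0.02  0.29  1.81 -0.    1.03 -2.76]
```

```bash
python3 -m jog '[[[0,0,-0.001,0,0,0,0.2],[0,0,0,0,0,0,0.6],[0,0,0,0,0,0,0.75],[0,0,0,0,0,0,0.75],[0,0,0,0,0,0,0.75]]]' >/dev/null; python3 -m jog '[[[0,0,-0.02,0,0,0,0.75],[0,0,-0.05,0,0,0,0.75],[0,0,-0.06,0,0,0,0.75],[0,0,-0.04,0,0,0,0.75],[0,0,0,0,0,0,0.75]]]' >/dev/null;python3 -m jog '[[[0,0.06,0,0,0,0,0.75],[0,0.06,0,0,0,0,0.75],[0,0.06,0,0,0,0,0.75],[0,0.06,0,0,0,0,0.75],[0,0.06,0,0,0,0,0.75]]]' >/dev/null; python3 - <<'E'
from h import *
st()
im=[]
for n in("scene","top"):
    b,d=env.get_image(n);q=cl(pts(n,d))
    t=q[(q[...,2]>121)&(q[...,2]<136)&(abs(q[...,0]-120)<35)&(abs(q[...,1])<40)]
    print(n,"block",len(t),np.median(t[:,2]).round(1),cv2.minAreaRect(t[:,:2].astype(np.float32)),np.percentile(t,[3,97],axis=0).round(1).tolist())
    t=q[(q[...,2]>105)&(q[...,2]<118)&(q[...,0]>-25)&(q[...,0]<75)&(abs(q[...,1])<35)];print("jaw",len(t),np.percentile(t,[3,50,97],axis=0).round(1).tolist())
    c=b[110:230,155:325] if n=="scene" else b[165:285,180:350]
    im.append(cv2.resize(c,(425,300),interpolation=3)); print(red(b))
cv2.imwrite("pics/f.png",np.vstack(im)[:,:,::-1])
E
```

```text
t 24.95 TCP clamp mm [119.3 300.9 217. ] rot err (tool axes, deg) [ 1.000e-01  1.000e-01 -1.798e+02] F [0.9 0.2 0.4] gap 77.3 grip 0.0 q [ 0.41 -0.44  2.13  0.    1.45 -2.37]
scene block 325 127.8 ((120.56889343261719, 1.0128364562988281), (64.65586853027344, 40.63610076904297), 89.71080780029297) [[101.3, -30.0, 122.9], [139.7, 28.6, 129.8]]
jaw 162 [[-7.9, -24.2, 106.0], [2.3, -2.3, 111.2], [12.8, 22.2, 114.2]]
[([190.0, 163.4], 48), ([161.7, 187.9], 29)]
top block 415 127.0 ((120.82034301757812, -0.1919269561767578), (40.32511901855469, 60.09107208251953), 0.04570593684911728) [[102.5, -28.6, 123.2], [139.7, 28.6, 130.9]]
jaw 205 [[-6.9, -22.8, 106.7], [2.9, 0.6, 110.9], [13.2, 23.8, 115.4]]
[([303.9, 238.0], 67), ([333.9, 251.8], 41)]
```

View pics/f.png

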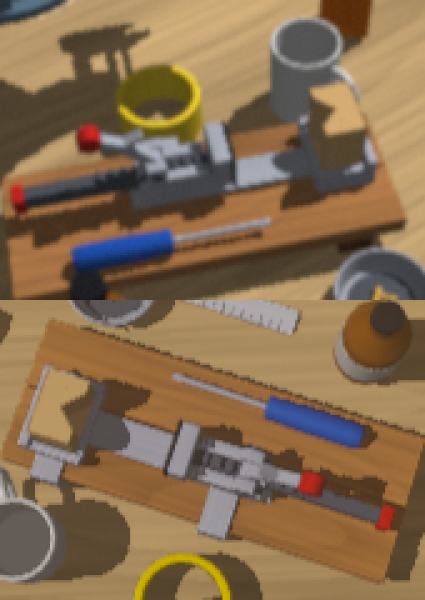

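The picture shows the block seated level with its vee toward the jaw (crop 70,410), the knob laid back (312,483), the bar fully drawn, and the bystanders in place. I hand it in.

```bash
python3 -c "
from plant import env
print(env.finish_job())"
```

```text
the job is handed in; nothing more can be done
None
```

I handed the job in at about 25 s, and no verdict came back: the last images show the pawl laid back, the bar drawn to the end of its travel, the block seated fully home with its vee facing the jaw, and the neighbouring items in view apparently undisturbed.

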